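# Set up the drip filter on the scale for a test brew

### The arm

A 7-joint arm with a two-finger parallel gripper is mounted at the origin on the work surface. World frame = base frame: x ahead of the robot, y to its left, z up, the work surface at z = 0. Lengths are in mm, angles in rad, forces in N, time in s.
With the tool pointing down it reaches from about 400 to 875 mm from the base axis. Payload 4.4 kg.
Tool frame: the origin (TCP) lies between the finger pads; the fingertips stand 19 mm ahead of it and the grasp point (between the pads) is the TCP (ctrl.finger_overhang is the distance from the TCP to the fingertips, in mm); z points along the fingers, y is the line along which they close (so a half turn about z gives the same grasp; the last joint's range is limited). The gripper opens to 85 mm and grips with 20 to 120 N. Pads are 22 mm wide; open, the fingers measure 114 mm over their backs; the gripper's body (76 mm by 85 mm) begins 54 mm behind the grasp point. The pads swing forward as they close: fully open they stand 13 mm farther back than shut.
Start: joints at [1.213, 0.628, 0.038, 1.517, -0.027, 0.996, -0.02], TCP at [187.018, -622.529, 229.313] pointing down, gripper open.
Joint ranges: [-3.06, 3.06], [-0.37, 2.12], [-1.25, 1.32], [0.18, 2.47], [-1.1, 4.24], [0.23, 1.98], [-2.94, 2.94]. Speed limits (rad/s): [2.57, 2.57, 3.14, 3.14, 3.14, 3.14, 3.14].

### API

Orientations are given as a rotation vector (axis times angle).
In Python, from workcell import ctrl gives the robot as it stands. The module is installed in compiled form; this text tells all that it offers.
- The arm moves only by the shell command python3 -m pendant 'ROWS' [OPENING] [FORCE]. ROWS is JSON, one flat list of numbers, 4 for each row, row after row: the shift along the tool's x, y, z in units of 0.2 m (1.0 is 0.2 m), then the turn about the tool's z in units of 90 degrees (1.0 is 90 degrees). A call has exactly 10 rows; each row shifts and turns the commanded pose from where the row before left it, along the tool's axes as they then stand; what a row does not reach is not made up. A row lasts 1/12 s, in which the tool goes at most 41.7 mm and 7.16 degrees, less where a joint would pass 70% of its speed; a pose out of reach is approached as far as the arm can. A call with a number of a shift or a turn outside -1 to 1 is refused whole. A call with a gripper value outside its range is refused whole. OPENING is the gripper command: -1 is fully open, 1 is shut, values between are in proportion, set as the call begins (- or left out, the last holds). The fingers move at their own pace and stop on an object; FORCE is the grip in N (left out, the last holds). Time passes only in rows, so rows that do not move let the fingers close, or fill a call up. It gives the time, the measured TCP pose, the force, the opening and the grip force at its end, in the units of the state.
- ctrl.state(): the state, without advancing time (a new reading comes with each control period).
- ctrl.capture(name): name is "side" or "top" or "wrist"; returns the picture (400x640x3 uint8, red, green, blue); there is no depth.
- ctrl.camera_info(name): a dict with "fx", "fy", "cx", "cy" (pixels), "world_from_camera" (4x4, takes a point from camera to world coordinates). Camera axes: x right, y down, z forward; pixel columns grow to the right and rows downward; lengths in mm; the calibration is good to about 2 mm. A picture is of the moment at which its call begins: read the wrist's pose just before it. camera_info takes no time and is no camera call; for the wrist camera it gives the pose at the moment of the call.
- ctrl.close_job(): hands the job in; it is judged then, once.
The state is a dict: "clock": time; "joints": joint angles; "dq": joint speeds; "effort": joint torques, N m; "eef_pos": TCP position; "tcp_rot": TCP orientation; "contact_force": force on the tool from outside, world axes, zero at the start; "moment": the same for the moment, N m; "grip_width": opening from 0.0 (shut) to 1.0 (fully open); "finger_force": force on a finger pad.
Only numpy, scipy, OpenCV 4.12 (cv2) and the standard library are available. Lean on these libraries where they do the work, as an engineer would, in place of code of your own. Each camera call takes 0.05 s, during which the arm holds its last target. There are 200 camera calls.

### The job

Build the drip filter up on the scale for a test brew, from the bottom up: first stand the cup upright in the middle of the round weighing plate, then seat the strainer pot squarely on the cup, then lower the presser into the pot until its disc lies flat on the pot's floor, and last put the lid on the pot over the presser's knob. Let go of each part before fetching the next, and leave the vials, the bottle and the jug where they stand.

Things in the scene. Friction and masses are not known exactly. Their poses are not given: they have to be found in the camera images.
- scale_plate (a point): (mm) Centre of the top of the scale's round steel weighing plate (diameter 100, 26 above the table). The flat black scale under it, 22 high, reaches 91 to -x (display and buttons there), 59 to +x and 58 to either side; it does not move. z is up.
- cup_mid (a point): (mm) White ceramic cup without handle, upright, open, 78 high, 0.2 kg; point on its axis, 39 above its foot. Straight-sided, 66 across outside, 59 inside the mouth. z is up.
- pot_mid (a point): (mm) Steel strainer pot, upright, 52 high, 0.11 kg; point on its axis, 26 above its underside. From below: boss dia 49, 7 high (goes into the cup); flange dia 88, 2.5 thick (rests on the cup's rim); open pot dia 64, inner 59. Its floor is 12.5 above the underside. Flat ears at +x and -x, to 54 from the axis, 37 to 40 up: grip across y. z up. Seated, the point is 58 above the cup's.
- presser_mid (a point): (mm) Presser, upright on its disc, 57 high, 0.07 kg; point on its axis, 28.5 above its underside. Perforated steel disc dia 50, 4 thick; stem dia 7; black cylindrical knob dia 16, from 39 to 57 above the underside. z is up. Flat on the pot's floor, the point is 15 above the pot's, and the knob stands 17.5 out of the pot.
- lid_mid (a point): (mm) Steel lid, upright, 48 high, 0.07 kg; point on its axis, 24 above its lower edge. Skirt dia 76, inner 70, 6 deep, slips over the pot's rim, which meets a shelf; hollow dome dia 56 up to 32, with room for the presser's knob; black cylindrical knob dia 16 from 32 to 48 above the lower edge. z is up. On the pot, the point is 44 above the pot's.
- vials_mid (a point): Bystander: a low plywood tray, 104 x 132 mm, of twelve dark vials with aluminium caps, 73 mm high; the point is its centre, half-way up. Behind the work, loose; leave it.
- bottle_mid (a point): Bystander: a dark bottle with a white cap, 66 mm in diameter, 190 mm high, loose; the point is on its axis, half-way up. At one side of the work; leave it.
- jug_mid (a point): Bystander: a clear plastic measuring jug, 92 mm in diameter, 125 mm high, with a handle, loose; the point is on its axis, half-way up. At the other side of the work; leave it.
There are look-alikes about, which are no part of the job. Leave any pink or purple look-alike of the part that bears lid_mid alone.

How it is judged (in metres and radians):
On the way, in this order (a step that is already met when the one before it is completed fails the run):
1. the cup stands upright in the middle of the weighing plate, released (horizontal distance between cup_mid and scale_plate below 0.015 m and z of cup_mid in the frame of scale_plate between 0.036 and 0.042 m and angle between cup_mid's own z axis and vertical below 0.06 rad and contact force between the fingers and cup below 0.05 N), for 0.2 s.
2. the strainer pot sits square on the cup's rim, released (horizontal distance between cup_mid and scale_plate below 0.015 m and z of cup_mid in the frame of scale_plate between 0.036 and 0.042 m and angle between each of cup_mid, pot_mid's own z axis and vertical below 0.06 rad and horizontal distance between pot_mid and cup_mid below 0.008 m and z of pot_mid in the frame of scale_plate between 0.094 and 0.1 m and contact force between the fingers and pot below 0.05 N), for 0.2 s.
3. the presser lies flat on the pot's floor, released (horizontal distance between cup_mid and scale_plate below 0.015 m and z of cup_mid in the frame of scale_plate between 0.036 and 0.042 m and angle between each of cup_mid, pot_mid, presser_mid's own z axis and vertical below 0.06 rad and horizontal distance between pot_mid and cup_mid below 0.008 m and z of pot_mid in the frame of scale_plate between 0.094 and 0.1 m and horizontal distance between presser_mid and pot_mid below 0.008 m and z of presser_mid in the frame of scale_plate between 0.109 and 0.115 m and contact force between the fingers and presser below 0.05 N), for 0.2 s.
4. the lid is on the pot, over the presser's knob, released (horizontal distance between cup_mid and scale_plate below 0.015 m and z of cup_mid in the frame of scale_plate between 0.036 and 0.042 m and angle between each of cup_mid, pot_mid, presser_mid, lid_mid's own z axis and vertical below 0.06 rad and horizontal distance between pot_mid and cup_mid below 0.008 m and z of pot_mid in the frame of scale_plate between 0.094 and 0.1 m and horizontal distance between each of presser_mid, lid_mid and pot_mid below 0.008 m and z of presser_mid in the frame of scale_plate between 0.109 and 0.115 m and z of lid_mid in the frame of scale_plate between 0.138 and 0.144 m and contact force between the fingers and lid below 0.05 N), for 0.2 s.
At the end, for the whole second after the job is handed in: Cup upright on the plate within 15 mm of its centre; pot seated on the cup, presser on the pot's floor, lid on the pot, each within 8 mm of the axis and 3 mm of the seated height, upright within 0.06 rad; all released and at rest (20 mm/s); vials, bottle, jug within 20 mm of their start (horizontal distance between cup_mid and scale_plate below 0.015 m and z of cup_mid in the frame of scale_plate between 0.036 and 0.042 m and angle between each of cup_mid, pot_mid, presser_mid, lid_mid's own z axis and vertical below 0.06 rad and horizontal distance between pot_mid and cup_mid below 0.008 m and z of pot_mid in the frame of scale_plate between 0.094 and 0.1 m and horizontal distance between each of presser_mid, lid_mid and pot_mid below 0.008 m and z of presser_mid in the frame of scale_plate between 0.109 and 0.115 m and z of lid_mid in the frame of scale_plate between 0.138 and 0.144 m and linear speed of each of cup, pot, presser, lid below 0.02 m/s and distance of each of vials_mid, bottle_mid, jug_mid from where it was at the start of the episode below 0.02 m); the robot touches nothing.
It fails at once if the vials moved more than 20 mm (distance of vials_mid from where it was at the start of the episode above 0.02 m).
It fails at once if the bottle moved more than 20 mm (distance of bottle_mid from where it was at the start of the episode above 0.02 m).
It fails at once if the jug moved more than 20 mm (distance of jug_mid from where it was at the start of the episode above 0.02 m).
It also fails if it takes over 120 s, if anything falls off the work surface, if the arm or the gripper's body presses on something with over 40 N, if the wrist force passes 120 N, or if a joint passes its speed limit or range.

## Working session

There is one attempt and no reset: what is moved stays moved. The work goes in short steps, Python scripts to look and compute and a shell command to move; the robot and the scene stay as the last step left them, time stands still between calls to the robot, and variables do not carry over. Pictures are saved under pics/ and viewed, at most 14 in all, crops included, and the job is handed in when it is done.

```bash
mkdir -p pics && python3 - <<'E'
from workcell import ctrl
import cv2,numpy as np
for n in ["side","top"]:
    im=ctrl.capture(n); cv2.imwrite(f"pics/{n}0.png",im[:,:,::-1])
    i=ctrl.camera_info(n); print(n,i["fx"],i["fy"],i["cx"],i["cy"]); print(np.round(i["world_from_camera"],3).tolist())
s=ctrl.state(); print(s["eef_pos"],s["tcp_rot"],s["grip_width"],s["clock"])
E
```

```text
side 513.8799697992526 513.8799697992526 315.6026179383043 210.07260673858622
[[0.995, -0.053, 0.085, 526.038], [-0.1, -0.575, 0.812, -1043.13], [0.005, -0.816, -0.577, 826.373], [0.0, 0.0, 0.0, 1.0]]
top 377.5706451702748 377.5706451702748 320.1812376014958 201.59935714841384
[[0.002, -0.981, 0.194, 382.923], [-1.0, -0.001, 0.002, -10.322], [-0.002, -0.194, -0.981, 1213.79], [0.0, 0.0, 0.0, 1.0]]
[ 186.87144551 -621.98955062  228.49574665] [-3.10658438e+00 -4.56462075e-01  3.81342077e-04] 1.0018780829192009 0.1
```

View pics/top0.png

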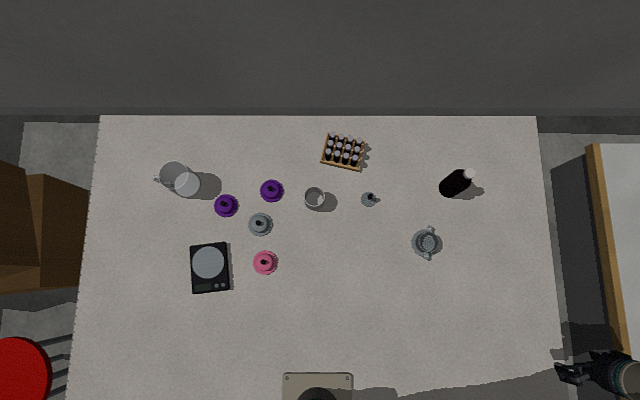

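View pics/side0.png

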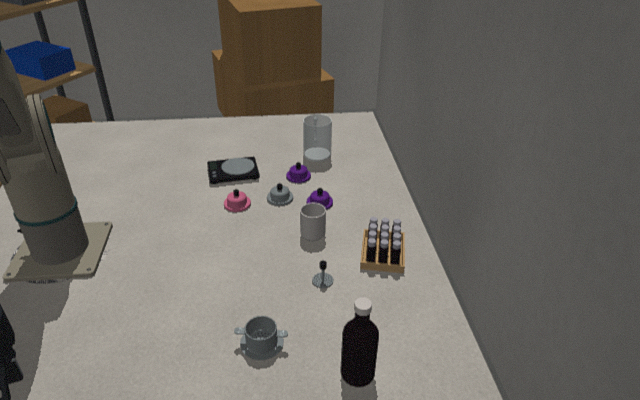

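```bash
cat > h.py <<'E'
from workcell import ctrl
import cv2,numpy as np
from scipy.spatial.transform import Rotation as R
def ray(i,u,v):
    T=np.array(i["world_from_camera"]); d=T[:3,:3]@[(u-i["cx"])/i["fx"],(v-i["cy"])/i["fy"],1]
    return T[:3,3],d/np.linalg.norm(d)
def plane(i,u,v,z):
    o,d=ray(i,u,v); return o+d*(z-o[2])/d[2]
def tri(p):   # p: list of (info,u,v) -> point, residual mm
    A=np.zeros((3,3));b=np.zeros(3);L=[ray(*q) for q in p]
    for o,d in L: M=np.eye(3)-np.outer(d,d);A+=M;b+=M@o
    x=np.linalg.solve(A,b); return x,max(np.linalg.norm((np.eye(3)-np.outer(d,d))@(x-o)) for o,d in L)
def proj(i,P):
    T=np.array(i["world_from_camera"]); c=T[:3,:3].T@(np.array(P,float)-T[:3,3]); return i["fx"]*c[0]/c[2]+i["cx"],i["fy"]*c[1]/c[2]+i["cy"]
def go(xy=None,z=None,yaw=None):
    """shift (units, tool axes now) to target, and turn (units) of tool x to world yaw deg"""
    s=ctrl.state(); M=R.from_rotvec(s["tcp_rot"]).as_matrix(); p=np.array(s["eef_pos"]); t=p.copy()
    if xy is not None: t[:2]=xy
    if z is not None: t[2]=z
    y0=np.degrees(np.arctan2(M[1,0],M[0,0]))
    print("pos",p.round(1),"yaw %.1f"%y0,"tilt %.2f"%np.degrees(np.arccos(-M[2,2])),"j",np.round(s["joints"],2),"t %.1f"%s["clock"],"w %.2f ff %.1f"%(s["grip_width"],np.max(s["finger_force"])))
    print("shift units",(M.T@(t-p)/200).round(4), "" if yaw is None else "turn units %.4f"%(-((yaw-y0+90)%180-90)/90))
E
python3 - <<'E'
from h import *
t=ctrl.camera_info("top");s=ctrl.camera_info("side")
print("scale",plane(t,208,263,26).round(0)); 
for n,a,b,z in [("cup",(315,191),(313,210),78),("pot",(427,240),(261,323),52),("presser",(371,196),(323,265),57),("lid",(260,222),(280,186),48),("bottle",(467,174),(363,303),190)]:
    x,r=tri([(t,*a),(s,*b)]); print(n,x.round(0),round(r,1),plane(t,*a,z).round(0),plane(s,*b,z).round(0))
print("jug",plane(t,187,184,0).round(0),"pink/purple",[plane(t,*p,40).round(0) for p in((265,263),(225,205),(271,190))])
im=cv2.imread("pics/top0.png")[170:290,190:450]; cv2.imwrite("pics/c0.png",cv2.resize(im,None,fx=3,fy=3,interpolation=cv2.INTER_CUBIC))
E
```

```text
scale [423. 341.  26.]
cup [634.   8.  81.] 5.5 [641.   8.  78.] [629.  10.  78.]
pot [ 493. -335.   56.] 0.2 [ 493. -336.   52.] [ 493. -331.   52.]
presser [ 633. -168.   49.] 1.9 [ 630. -167.   57.] [ 634. -176.   57.]
lid [551. 180.  46.] 1.8 [548. 180.  48.] [552. 177.  48.]
bottle [ 671. -423.  182.] 3.6 [ 665. -419.  190.] [ 673. -429.  190.]
jug [682. 433.   0.] pink/purple [array([423., 162.,  40.]), array([604., 294.,  40.]), array([653., 149.,  40.])]
```

View pics/c0.png

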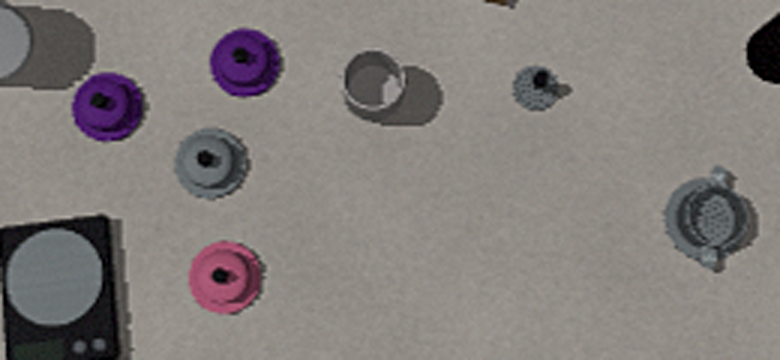

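```bash
python3 -c "
from h import *
i=ctrl.camera_info('wrist');T=np.array(i['world_from_camera']);M=R.from_rotvec(ctrl.state()['tcp_rot']).as_matrix()
print('cam in tool',(M.T@(T[:3,3]-ctrl.state()['eef_pos'])).round(1),'axes',(M.T@T[:3,:3]).round(2).tolist(),i['fx'],i['cx'],i['cy']);go((634,8),260,0)"
python3 -m pendant '[0.1,-0.08,-0.01,0, 0.1,-0.08,-0.01,0, 0.1,-0.08,-0.01,0, 0.1,-0.08,-0.01,0, 0.1,-0.08,-0.01,0, 0.1,-0.08,-0.01,0, 0.1,-0.08,-0.01,0, 0.1,-0.08,-0.01,0, 0.1,-0.08,-0.01,0, 0.1,-0.08,-0.01,0]' -1 40
python3 -m pendant '[0.1,-0.08,-0.01,0, 0.1,-0.08,-0.01,0, 0.1,-0.08,-0.01,0, 0.1,-0.08,-0.01,0, 0.1,-0.08,-0.01,0, 0.1,-0.08,-0.01,0, 0.1,-0.08,-0.01,0, 0.1,-0.08,-0.01,0, 0.1,-0.08,-0.01,0, 0.1,-0.08,-0.01,0]'
```

```text
cam in tool [  80.6    0.3 -144. ] axes [[0.0, -0.95, -0.31], [1.0, 0.0, 0.0], [0.0, -0.31, 0.95]] 360.32316075528036 322.8896110199349 202.12819655173294
pos [ 186.9 -622.   228.5] yaw 16.7 tilt 0.10 j [ 1.21  0.63  0.04  1.52 -0.03  1.   -0.02] t 0.1 w 1.00 ff 0.0
shift units [ 3.0473 -2.374  -0.1536] turn units 0.1858
clock: 0.93
eef_pos: [332.9, -410.4, 249.1]
tcp_rot: [-3.108, -0.457, 0.001]
contact_force: [-0.5, -0.0, -0.3]
grip_width: 0.996
finger_force: 0.0
clock: 1.77
eef_pos: [478.4, -199.8, 269.2]
tcp_rot: [-3.108, -0.457, 0.001]
contact_force: [0.1, -0.2, -0.9]
grip_width: 1.001
finger_force: 0.0
```

```bash
python3 -m pendant '[0.105,-0.08,0.01,0, 0.105,-0.08,0.01,0, 0.105,-0.08,0.01,0, 0.105,-0.08,0.01,0, 0.105,-0.08,0.01,0, 0.105,-0.08,0.01,0, 0.105,-0.08,0.01,0, 0.105,-0.08,0.01,0, 0.105,-0.08,0.01,0, 0.105,-0.08,0.01,0]'
python3 -m pendant '[0,0,0.01,0.06, 0,0,0.01,0.06, 0,0,0.01,0.06, 0,0,0,0,0,0,0,0,0,0,0,0,0,0,0,0,0,0,0,0,0,0,0,0,0,0,0,0]'
python3 -c "
from h import *
go((634,8),130,0);i=ctrl.camera_info('wrist');im=ctrl.capture('wrist');cv2.imwrite('pics/w1.png',im[:,:,::-1])
print(proj(i,(634,8,78)),proj(i,(634,8,0)))"
```

```text
clock: 2.6
eef_pos: [633.5, 13.7, 248.7]
tcp_rot: [-3.108, -0.457, 0.002]
contact_force: [-0.1, -0.5, 0.5]
grip_width: 1.004
finger_force: 0.0
clock: 3.43
eef_pos: [633.2, 12.5, 243.4]
tcp_rot: [-3.141, -0.015, -0.0]
contact_force: [-0.2, 0.7, -0.0]
grip_width: 1.002
finger_force: 0.0
pos [633.2  12.5 243.4] yaw 0.5 tilt 0.01 j [-0.08  0.59  0.03  1.55 -0.02  1.   -1.61] t 3.4 w 1.00 ff 0.0
shift units [0.0038 0.0228 0.5672] turn units 0.0059
(np.float64(327.97914310123707), np.float64(179.43396608676125)) (np.float64(327.0452015564377), np.float64(161.53902892481142))
```

View pics/w1.png

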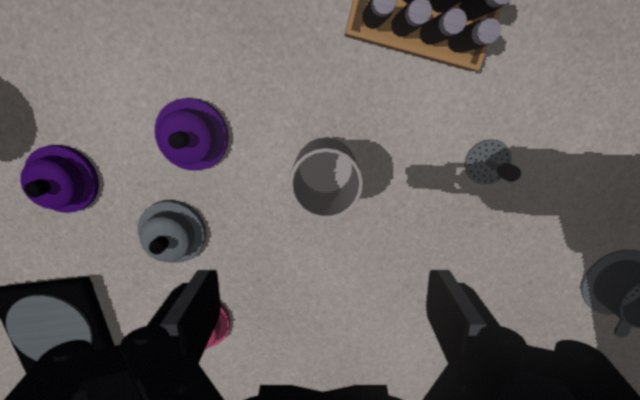

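```bash
python3 -c "
from h import *
i=ctrl.camera_info('wrist')
for n,u,v,z in [('cup',326.5,182,78),('cupL',292,182,78),('cupR',361,182,78),('cupT',327,148,78),('cupB',327,216,78),('lidknob',158,243,46),('lid skirt',172,230,6),('presserknob',509,172,55),('scaleL?',50,336,26)]: print(n,plane(i,u,v,z).round(1))
"
```

```text
cup [631.6   9.3  78. ]
cupL [631.3  39.9  78. ]
cupR [631.9 -21.3  78. ]
cupT [661.9   9.3  78. ]
cupB [599.5   8.4  78. ]
lidknob [556.2 182.5  46. ]
lid skirt [554.1 184.2   6. ]
presserknob [ 637.  -163.2   55. ]
scaleL? [423.5 338.3  26. ]
```

```bash
python3 -m pendant '[-0.01,0.0175,0,0, 0,0,0.1,0, 0,0,0.1,0, 0,0,0.1,0, 0,0,0.1,0, 0,0,0.1,0, 0,0,0.1,0, 0,0,0.1,0, 0,0,0.1,0, 0,0,0.09,0]' && python3 -m pendant '[0,0,0.05,0,0,0,0.05,0,0,0,0,0,0,0,0,0,0,0,0,0,0,0,0,0,0,0,0,0,0,0,0,0,0,0,0,0,0,0,0,0]' && python3 -c "
from h import *
go((631,9),45,0);i=ctrl.camera_info('wrist');im=ctrl.capture('wrist');cv2.imwrite('pics/w2.png',im[:,:,::-1])"
```

```text
clock: 4.32
eef_pos: [630.8, 8.8, 64.2]
tcp_rot: [3.141, 0.014, -0.001]
contact_force: [-0.1, -0.9, 0.2]
grip_width: 1.002
finger_force: 0.0
clock: 5.15
eef_pos: [631.3, 9.2, 45.6]
tcp_rot: [-3.142, -0.014, -0.001]
contact_force: [0.8, -0.3, -0.8]
grip_width: 1.001
finger_force: 0.0
pos [631.3   9.2  45.6] yaw 0.5 tilt 0.02 j [-0.07  0.83  0.02  1.71 -0.03  0.6  -1.6 ] t 5.2 w 1.00 ff 0.0
shift units [-0.0015  0.0008  0.003 ] turn units 0.0058
```

View pics/w2.png

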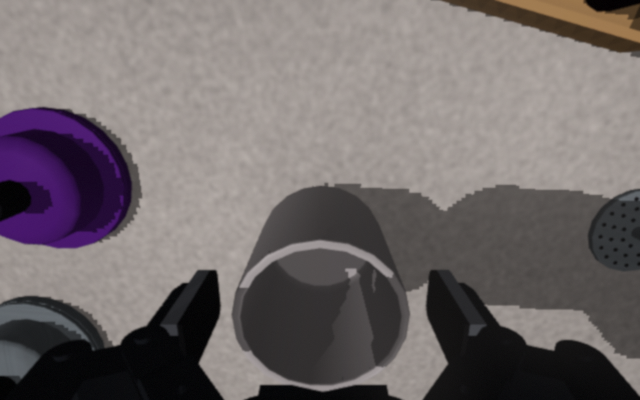

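```bash
python3 -c "
from h import *
i=ctrl.camera_info('wrist')
print(plane(i,321,313,78).round(1),plane(i,321,241,78).round(1),plane(i,321,385,78).round(1),plane(i,233,313,78).round(1),plane(i,409,313,78).round(1))"
python3 -m pendant '[0,0,0,0,0,0,0,0,0,0,0,0,0,0,0,0,0,0,0,0,0,0,0,0,0,0,0,0,0,0,0,0,0,0,0,0,0,0,0,0]' 1 40
python3 -m pendant '[0,0,-0.1,0, 0,0,-0.1,0, 0,0,-0.1,0, 0,0,-0.1,0, 0,0,-0.1,0, 0,0,-0.1,0, 0,0,-0.1,0, 0,0,0,0, 0,0,0,0, 0,0,0,0]'
python3 -c "
from h import *
go((423,341),180,0)
i=ctrl.camera_info('wrist');im=ctrl.capture('wrist');cv2.imwrite('pics/w3.png',im[:,:,::-1])"
```

```text
[633.3   9.8  78. ] [661.7  10.   78. ] [600.4   9.5  78. ] [633.   41.6  78. ] [633.6 -22.1  78. ]
clock: 6.03
eef_pos: [631.4, 9.3, 45.6]
tcp_rot: [-3.141, -0.014, -0.001]
contact_force: [-0.5, 0.7, 5.0]
grip_width: 0.743
finger_force: 44.5
clock: 6.87
eef_pos: [630.1, 9.0, 183.8]
tcp_rot: [3.141, 0.014, -0.004]
contact_force: [-0.5, -0.0, -2.9]
grip_width: 0.744
finger_force: 45.4
pos [630.1   9.  183.8] yaw 0.5 tilt 0.15 j [-0.08  0.65  0.03  1.62 -0.02  0.87 -1.6 ] t 6.9 w 0.74 ff 45.4
shift units [-1.0205 -1.6694  0.0212] turn units 0.0057
```

View pics/w3.png

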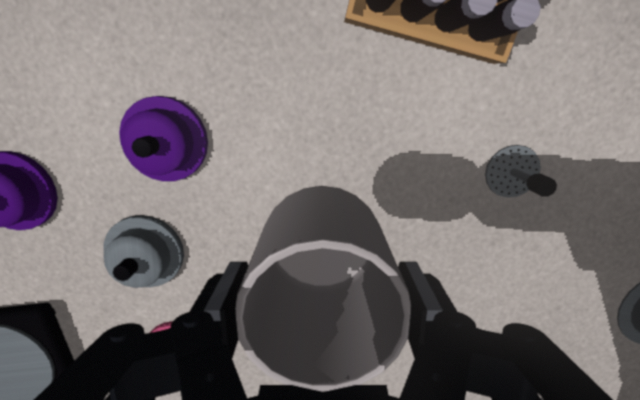

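```bash
python3 -m pendant '[-0.051,-0.083,0,0, -0.051,-0.083,0,0, -0.051,-0.083,0,0, -0.051,-0.083,0,0, -0.051,-0.083,0,0, -0.051,-0.083,0,0, -0.051,-0.083,0,0, -0.051,-0.083,0,0, -0.051,-0.083,0,0, -0.051,-0.083,0,0]' 
python3 -m pendant '[-0.051,-0.083,0,0, -0.051,-0.083,0,0, -0.051,-0.083,0,0, -0.051,-0.083,0,0, -0.051,-0.083,0,0, -0.051,-0.083,0,0, -0.051,-0.083,0,0, -0.051,-0.083,0,0, -0.051,-0.083,0,0, -0.051,-0.083,0,0]' 
python3 -m pendant '[0,0,0,0,0,0,0,0,0,0,0,0,0,0,0,0,0,0,0,0,0,0,0,0,0,0,0,0,0,0,0,0,0,0,0,0,0,0,0,0]'
python3 -c "
from h import *
go((423,340),73,0)
i=ctrl.camera_info('wrist');im=ctrl.capture('wrist');cv2.imwrite('pics/w4.png',im[:,:,::-1])
t=cv2.imread('pics/top0.png')[235:300,180:240].astype(int)
m=((t.min(2)>90)).astype(np.uint8);n,l,st,c=cv2.connectedComponentsWithStats(m)
for k in range(1,n):
  if 300<st[k,4]<1200: print(st[k],c[k]+[180,235],plane(ctrl.camera_info('top'),*(c[k]+[180,235]),26).round(1))
"
```

```text
clock: 7.75
eef_pos: [526.2, 174.6, 183.8]
tcp_rot: [3.14, 0.014, -0.004]
contact_force: [0.9, -0.4, -1.4]
grip_width: 0.744
finger_force: 45.4
clock: 8.58
eef_pos: [422.9, 339.4, 183.8]
tcp_rot: [3.14, 0.014, -0.003]
contact_force: [0.5, 0.0, -1.8]
grip_width: 0.744
finger_force: 45.4
clock: 9.42
eef_pos: [424.2, 339.2, 185.4]
tcp_rot: [-3.142, -0.014, -0.0]
contact_force: [-0.8, -0.9, -2.4]
grip_width: 0.747
finger_force: 45.3
pos [424.2 339.2 185.4] yaw 0.5 tilt 0.01 j [-0.76  0.53  0.05  1.87 -0.04  0.74 -2.25] t 9.4 w 0.75 ff 45.3
shift units [-0.0063 -0.0039  0.5618] turn units 0.0057
[ 13  12  31  31 784] [207.7997449  262.01785714] [425.9 341.7  26. ]
```

View pics/w4.png

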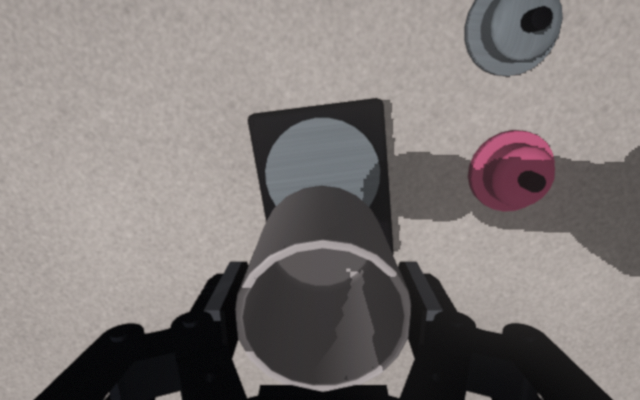

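```bash
python3 -c "
from h import *
i=ctrl.camera_info('wrist')
print(plane(i,322.5,174,26).round(1),plane(i,322,118,26).round(1),plane(i,265,174,26).round(1),plane(i,380,174,26).round(1))"
```

```text
[431.4 339.6  26. ] [478.7 340.5  26. ] [430.9 389.3  26. ] [431.9 290.   26. ]
```

```bash
python3 -m pendant '[0.017,-0.004,0.06,0, 0,0,0.06,0, 0,0,0.06,0, 0,0,0.06,0, 0,0,0.06,0, 0,0,0.06,0, 0,0,0.06,0, 0,0,0.06,0, 0,0,0.06,0, 0,0,0,0]'
python3 -m pendant '[0,0,0.005,0, 0,0,0.005,0, 0,0,0.005,0, 0,0,0.005,0, 0,0,0.003,0, 0,0,0,0, 0,0,0,0,0,0,0,0,0,0,0,0,0,0,0,0]'
python3 -c "
from h import *
go((427.5,340),72,0)"
```

```text
clock: 10.3
eef_pos: [426.3, 339.0, 74.5]
tcp_rot: [3.139, 0.014, -0.005]
contact_force: [0.4, -0.4, -1.8]
grip_width: 0.745
finger_force: 45.2
clock: 11.13
eef_pos: [427.6, 340.1, 72.8]
tcp_rot: [-3.142, -0.014, -0.0]
contact_force: [-1.1, 0.3, -2.4]
grip_width: 0.745
finger_force: 45.3
pos [427.6 340.1  72.8] yaw 0.5 tilt 0.01 j [-0.74  0.71  0.03  1.94 -0.05  0.5  -2.24] t 11.1 w 0.74 ff 45.3
shift units [-0.0007  0.0006  0.0039] turn units 0.0057
```

```bash
python3 -m pendant '[0,0,0.004,0, 0,0,0.003,0, 0,0,0,0, 0,0,0,0,0,0,0,0,0,0,0,0,0,0,0,0,0,0,0,0,0,0,0,0,0,0,0,0]'
python3 -m pendant '[0,0,0,0,0,0,0,0,0,0,0,0,0,0,0,0,0,0,0,0,0,0,0,0,0,0,0,0,0,0,0,0,0,0,0,0,0,0,0,0]' -1
python3 -m pendant '[0,0,-0.03,0, 0,0,-0.06,0, 0,0,-0.1,0, 0,0,-0.1,0, 0,0,-0.1,0, 0,0,-0.1,0, 0,0,-0.1,0, 0,0,-0.1,0, 0,0,-0.1,0, 0,0,0,0]'
python3 -c "
from h import *
go((492,-335),240,-8)
for n in ('wrist','top'):
  cv2.imwrite('pics/%s5.png'%n,ctrl.capture(n)[:,:,::-1])"
```

```text
clock: 11.97
eef_pos: [427.7, 340.2, 71.5]
tcp_rot: [-3.141, -0.014, -0.001]
contact_force: [0.7, -0.1, 5.2]
grip_width: 0.743
finger_force: 46.1
clock: 12.8
eef_pos: [427.6, 340.1, 71.3]
tcp_rot: [-3.142, -0.014, -0.0]
contact_force: [-0.1, 0.1, -0.3]
grip_width: 0.998
finger_force: 0.0
clock: 13.63
eef_pos: [429.5, 341.6, 233.6]
tcp_rot: [-3.137, -0.014, -0.009]
contact_force: [0.6, -0.3, 0.5]
grip_width: 1.001
finger_force: 0.0
pos [429.5 341.6 233.6] yaw 0.5 tilt 0.44 j [-0.76  0.47  0.05  1.81 -0.03  0.85 -2.25] t 13.6 w 1.00 ff 0.0
shift units [ 0.2828  3.3853 -0.0471] turn units 0.0945
```

View pics/wrist5.png

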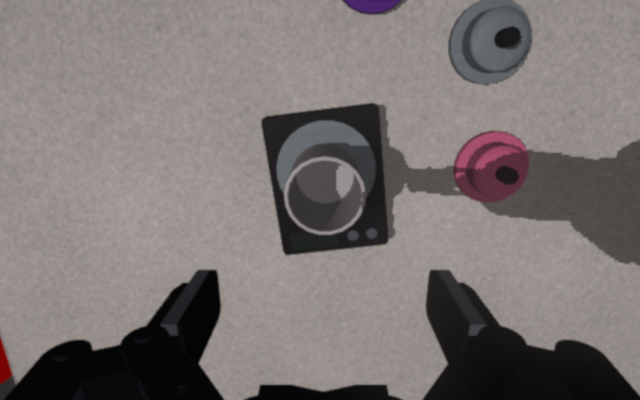

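```bash
python3 -c "
from h import *
i=ctrl.camera_info('wrist')
print('cup',plane(i,324.5,195,104).round(1),'plate',plane(i,325.5,120,26).round(1),plane(i,276,170,26).round(1),plane(i,375,170,26).round(1))"
python3 -m pendant '[0.0095,0.113,0,0, 0.0095,0.113,0,0, 0.0095,0.113,0,0, 0.0095,0.113,0,0, 0.0095,0.113,0,0, 0.0095,0.113,0,0, 0.0095,0.113,0,0, 0.0095,0.113,0,0, 0.0095,0.113,0,0, 0.0095,0.113,0,0]'
python3 -m pendant '[0.0095,0.113,0,0, 0.0095,0.113,0,0, 0.0095,0.113,0,0, 0.0095,0.113,0,0, 0.0095,0.113,0,0, 0.0095,0.113,0,0, 0.0095,0.113,0,0, 0.0095,0.113,0,0, 0.0095,0.113,0,0, 0.0095,0.113,0,0]'
python3 -m pendant '[0.0095,0.113,0,0, 0.0095,0.113,0,0, 0.0095,0.113,0,0, 0.0095,0.113,0,0, 0.0095,0.113,0,0, 0.0095,0.113,0,0, 0.0095,0.113,0,0, 0.0095,0.113,0,0, 0.0095,0.113,0,0, 0.0095,0.113,0,0]'
python3 -m pendant '[0,0,0,0.05, 0,0,0,0.045, 0,0,0,0,0,0,0,0,0,0,0,0,0,0,0,0,0,0,0,0,0,0,0,0,0,0,0,0,0,0,0,0]'
python3 -c "
from h import *
go((492,-335),240,-8)
cv2.imwrite('pics/w6.png',ctrl.capture('wrist')[:,:,::-1])"
```

```text
cup [426.3 339.1 104. ] plate [476.8 338.5  26. ] [428.  386.8  26. ] [428.9 289.1  26. ]
clock: 14.57
eef_pos: [447.6, 112.9, 228.2]
tcp_rot: [3.141, 0.014, -0.004]
contact_force: [0.3, -0.9, -0.7]
grip_width: 1.001
finger_force: 0.0
clock: 15.4
eef_pos: [468.6, -112.5, 228.2]
tcp_rot: [-3.141, -0.014, 0.004]
contact_force: [-0.5, -0.6, 0.7]
grip_width: 0.999
finger_force: 0.0
clock: 16.23
eef_pos: [489.8, -337.9, 227.8]
tcp_rot: [-3.14, -0.014, 0.004]
contact_force: [-0.3, -1.0, 0.3]
grip_width: 0.995
finger_force: 0.0
clock: 17.07
eef_pos: [490.7, -337.3, 229.4]
tcp_rot: [3.134, -0.22, 0.0]
contact_force: [-0.0, 0.7, 0.3]
grip_width: 0.996
finger_force: 0.0
pos [ 490.7 -337.3  229.4] yaw -8.0 tilt 0.01 j [ 0.45  0.55  0.17  1.68 -0.11  0.92 -1.05] t 17.1 w 1.00 ff 0.0
shift units [ 0.0046 -0.0124 -0.0529] turn units -0.0002
```

View pics/w6.png

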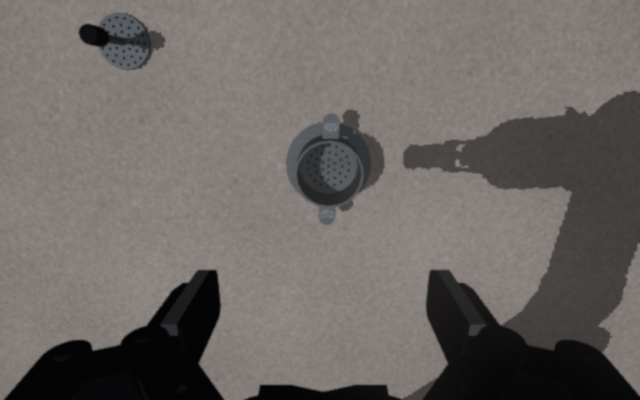

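```bash
python3 -c "
from h import *
i=ctrl.camera_info('wrist')
a=plane(i,331,124,39);b=plane(i,326.5,215,39)
print(a.round(1),b.round(1),(a+b)/2,np.degrees(np.arctan2(*(a-b)[[1,0]])),'rim',plane(i,329.5,174,52).round(1),plane(i,296,174,52).round(1),plane(i,363,174,52).round(1),plane(i,330,141,52).round(1),plane(i,330,207,52).round(1))
go((490.5,-340),40,-11)"
```

```text
[ 535.7 -351.    39. ] [ 448.8 -334.9   39. ] [ 492.21315493 -342.96348379   39.        ] -10.470161832484534 rim [ 492.7 -343.6   52. ] [ 496.9 -313.2   52. ] [ 488.4 -374.    52. ] [ 522.4 -348.1   52. ] [ 461.  -339.8   52. ]
pos [ 490.7 -337.3  229.4] yaw -8.0 tilt 0.01 j [ 0.45  0.55  0.17  1.68 -0.11  0.92 -1.05] t 17.1 w 1.00 ff 0.0
shift units [5.00e-04 1.33e-02 9.47e-01] turn units 0.0331
```

```bash
python3 -m pendant '[0.0115,0.028,0,0, 0,0,0.1,0.028, 0,0,0.1,0, 0,0,0.1,0, 0,0,0.1,0, 0,0,0.1,0, 0,0,0.1,0, 0,0,0.08,0, 0,0,0.06,0, 0,0,0,0]'
python3 -m pendant '[0,0,0.06,0, 0,0,0.06,0, 0,0,0.06,0, 0,0,0.05,0, 0,0,0.012,0, 0,0,0,0,0,0,0,0,0,0,0,0,0,0,0,0,0,0,0,0]'
python3 -c "
from h import *
go((492.2,-343.2),33,-10.5)
cv2.imwrite('pics/w7.png',ctrl.capture('wrist')[:,:,::-1])"
```

```text
clock: 17.95
eef_pos: [490.9, -342.6, 78.9]
tcp_rot: [-3.126, 0.289, 0.006]
contact_force: [-0.6, 0.5, 0.1]
grip_width: 1.001
finger_force: 0.0
clock: 18.78
eef_pos: [492.6, -343.4, 33.5]
tcp_rot: [3.128, -0.289, 0.002]
contact_force: [0.0, 0.4, -0.9]
grip_width: 1.001
finger_force: 0.0
pos [ 492.6 -343.4   33.5] yaw -10.6 tilt 0.06 j [ 0.49  0.83  0.12  1.8  -0.17  0.52 -1.03] t 18.8 w 1.00 ff 0.0
shift units [-0.0021 -0.0008  0.0025] turn units -0.0006
```

View pics/w7.png

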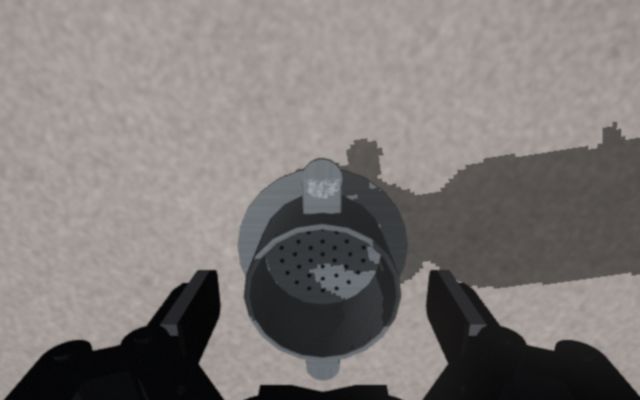

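```bash
python3 -c "
from h import *
i=ctrl.camera_info('wrist');s=ctrl.state();M=R.from_rotvec(s['tcp_rot']).as_matrix()
for u,v,z in [(323,225,52),(323,357,52),(322,160,39),(323,380,39)]: print((M.T@(plane(i,u,v,z)-s['eef_pos'])).round(1))"
python3 -m pendant '[0,0,0,0,0,0,0,0,0,0,0,0,0,0,0,0,0,0,0,0,0,0,0,0,0,0,0,0,0,0,0,0,0,0,0,0,0,0,0,0]' 1 40
python3 -m pendant '[0,0,-0.05,0, 0,0,-0.1,0, 0,0,-0.1,0, 0,0,-0.1,0, 0,0,-0.1,0, 0,0,-0.1,0, 0,0,-0.1,0, 0,0,-0.1,0, 0,0,-0.1,0, 0,0,0,0]'
python3 -m pendant '[0,0,0,0,0,0,0,0,0,0,0,0,0,0,0,0,0,0,0,0,0,0,0,0,0,0,0,0,0,0,0,0,0,0,0,0,0,0,0,0]'
python3 -c "
from h import *
go((425.8,339),200)"
```

```text
[ 30.7  -0.1 -18.6]
[-29.7  -0.  -18.6]
[52.7 -0.5 -5.5]
[-54.7   0.   -5.6]
clock: 19.67
eef_pos: [492.4, -343.2, 33.9]
tcp_rot: [-3.128, 0.289, -0.001]
contact_force: [-1.1, 1.4, 5.7]
grip_width: 0.733
finger_force: 42.2
clock: 20.5
eef_pos: [494.1, -344.8, 207.3]
tcp_rot: [3.125, -0.289, 0.01]
contact_force: [1.2, -0.2, -1.7]
grip_width: 0.734
finger_force: 44.2
clock: 21.33
eef_pos: [492.2, -343.2, 202.9]
tcp_rot: [-3.128, 0.289, -0.0]
contact_force: [-0.5, 0.3, -1.0]
grip_width: 0.734
finger_force: 44.2
pos [ 492.2 -343.2  202.9] yaw -10.6 tilt 0.00 j [ 0.45  0.59  0.18  1.7  -0.13  0.87 -1.07] t 21.3 w 0.73 ff 44.2
shift units [-0.9512 -3.2925  0.0145]
```

```bash
python3 -m pendant '[-0.0317,-0.11,0,0, -0.0317,-0.11,0,0, -0.0317,-0.11,0,0, -0.0317,-0.11,0,0, -0.0317,-0.11,0,0, -0.0317,-0.11,0,0, -0.0317,-0.11,0,0, -0.0317,-0.11,0,0, -0.0317,-0.11,0,0, -0.0317,-0.11,0,0]'
python3 -m pendant '[-0.0317,-0.11,0,0, -0.0317,-0.11,0,0, -0.0317,-0.11,0,0, -0.0317,-0.11,0,0, -0.0317,-0.11,0,0, -0.0317,-0.11,0,0, -0.0317,-0.11,0,0, -0.0317,-0.11,0,0, -0.0317,-0.11,0,0, -0.0317,-0.11,0,0]'
python3 -m pendant '[-0.0317,-0.11,0,0, -0.0317,-0.11,0,0, -0.0317,-0.11,0,0, -0.0317,-0.11,0,0, -0.0317,-0.11,0,0,0,0,0,0,0,0,0,0,0,0,0,0,0,0,0,0,0,0,0,0]'
python3 -c "
from h import *
go((427,339.5),200)
cv2.imwrite('pics/w8.png',ctrl.capture('wrist')[:,:,::-1])"
```

```text
clock: 22.17
eef_pos: [470.1, -114.3, 203.2]
tcp_rot: [-3.128, 0.289, -0.001]
contact_force: [-0.0, 0.3, -0.4]
grip_width: 0.733
finger_force: 44.3
clock: 23.0
eef_pos: [448.1, 113.7, 203.2]
tcp_rot: [-3.128, 0.289, -0.001]
contact_force: [-0.1, -0.5, -1.9]
grip_width: 0.735
finger_force: 44.3
clock: 23.83
eef_pos: [437.4, 225.3, 203.0]
tcp_rot: [3.128, -0.292, 0.0]
contact_force: [0.4, 0.4, -1.0]
grip_width: 0.736
finger_force: 44.3
pos [437.4 225.3 203. ] yaw -10.7 tilt 0.03 j [-0.66  0.45  0.17  1.98 -0.11  0.72 -2.17] t 23.8 w 0.74 ff 44.3
shift units [-0.1567 -0.5515  0.0148]
```

View pics/w8.png

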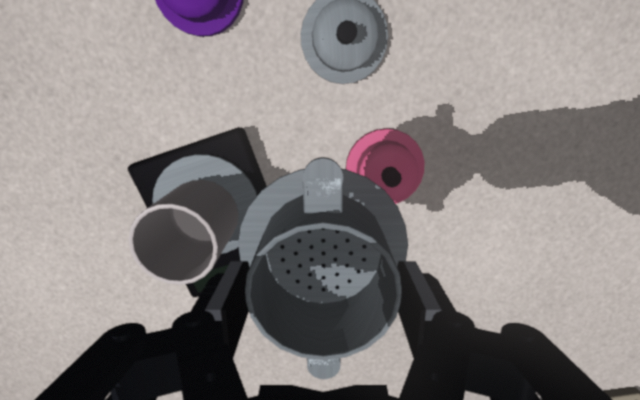

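```bash
python3 -c "
from h import *
i=ctrl.camera_info('wrist')
c=(plane(i,133,242,104)+plane(i,217.5,243,104)+plane(i,177,203,104)+plane(i,173,282,104))/4
print(c,plane(i,175,242.5,104),'lid',plane(i,347,32,47),plane(i,344,39,6))
go(c[:2],200)"
```

```text
[427.41409454 338.26614405 104.        ] [427.99402443 338.15378919 104.        ] lid [550.49467357 185.75885477  47.        ] [550.14418877 185.81706938   6.        ]
pos [437.4 225.5 203. ] yaw -10.7 tilt 0.02 j [-0.66  0.45  0.17  1.98 -0.11  0.72 -2.17] t 23.9 w 0.74 ff 44.3
shift units [-0.1533 -0.545   0.0149]
```

```bash
python3 -m pendant '[-0.0155,-0.055,0,0, -0.0155,-0.055,0,0, -0.0155,-0.055,0,0, -0.0155,-0.055,0,0, -0.0155,-0.055,0,0, -0.0155,-0.055,0,0, -0.0155,-0.055,0,0, -0.0155,-0.055,0,0, -0.0155,-0.055,0,0, -0.0155,-0.055,0,0]'
python3 -m pendant '[0,0,0.04,0, 0,0,0.04,0, 0,0,0.04,0, 0,0,0.04,0, 0,0,0.04,0, 0,0,0.04,0, 0,0,0.04,0, 0,0,0,0, 0,0,0,0, 0,0,0,0]'
python3 -c "
from h import *
go((427.3,339.2),131)"
```

```text
clock: 24.72
eef_pos: [426.6, 341.6, 202.9]
tcp_rot: [-3.128, 0.289, -0.0]
contact_force: [-0.0, -0.4, -0.6]
grip_width: 0.733
finger_force: 44.3
clock: 25.55
eef_pos: [427.0, 340.4, 147.1]
tcp_rot: [-3.128, 0.289, -0.001]
contact_force: [-0.8, -0.1, -1.0]
grip_width: 0.737
finger_force: 44.3
pos [427.  340.4 147.1] yaw -10.6 tilt 0.03 j [-0.82  0.6   0.15  1.89 -0.14  0.66 -2.34] t 25.6 w 0.74 ff 44.3
shift units [0.0023 0.0057 0.0803]
```

```bash
python3 -m pendant '[0.002,0.005,0.01,0, 0,0,0.01,0, 0,0,0.01,0, 0,0,0.01,0, 0,0,0.01,0, 0,0,0.01,0, 0,0,0.01,0, 0,0,0,0, 0,0,0,0, 0,0,0,0]'
python3 -c "
from h import *
go((427.3,339.2),131)"
```

```text
clock: 26.38
eef_pos: [427.1, 339.3, 132.9]
tcp_rot: [-3.128, 0.289, -0.0]
contact_force: [-0.2, -0.1, -1.3]
grip_width: 0.735
finger_force: 44.3
pos [427.1 339.3 132.9] yaw -10.6 tilt 0.01 j [-0.82  0.62  0.15  1.91 -0.14  0.63 -2.34] t 26.4 w 0.73 ff 44.3
shift units [0.0013 0.0003 0.0097]
```

```bash
python3 -m pendant '[0,0,0.005,0, 0,0,0.004,0, 0,0,0.003,0, 0,0,0,0, 0,0,0,0, 0,0,0,0, 0,0,0,0, 0,0,0,0, 0,0,0,0, 0,0,0,0]'
python3 -c "
from h import *
go((427.3,339.2),131)"
```

```text
clock: 27.22
eef_pos: [427.1, 339.3, 130.9]
tcp_rot: [-3.128, 0.289, -0.0]
contact_force: [-0.5, -1.4, 4.9]
grip_width: 0.733
finger_force: 44.9
pos [427.1 339.3 130.9] yaw -10.6 tilt 0.02 j [-0.82  0.62  0.14  1.91 -0.14  0.62 -2.34] t 27.2 w 0.73 ff 44.9
shift units [ 0.001   0.0004 -0.0006]
```

```bash
python3 -m pendant '[0,0,0,0,0,0,0,0,0,0,0,0,0,0,0,0,0,0,0,0,0,0,0,0,0,0,0,0,0,0,0,0,0,0,0,0,0,0,0,0]' -1
python3 -m pendant '[0,0,-0.02,0, 0,0,-0.05,0, 0,0,-0.08,0, 0,0,-0.1,0, 0,0,-0.1,0, 0,0,-0.1,0, 0,0,-0.1,0, 0,0,-0.05,0, 0,0,0,0, 0,0,0,0]'
python3 -c "
from h import *
go((630,-165),250,-10.6)
cv2.imwrite('pics/w9.png',ctrl.capture('wrist')[:,:,::-1])"
```

```text
clock: 28.05
eef_pos: [427.0, 339.2, 130.5]
tcp_rot: [-3.128, 0.289, -0.0]
contact_force: [-0.1, -0.6, -0.5]
grip_width: 1.0
finger_force: 0.0
clock: 28.88
eef_pos: [427.0, 339.3, 250.9]
tcp_rot: [-3.128, 0.289, -0.001]
contact_force: [-1.0, 0.6, -0.5]
grip_width: 1.001
finger_force: 0.0
pos [427.  339.3 250.9] yaw -10.5 tilt 0.05 j [-0.85  0.46  0.18  1.79 -0.1   0.9  -2.37] t 28.9 w 1.00 ff 0.0
shift units [1.4595 2.2932 0.0033] turn units 0.0006
```

View pics/w9.png

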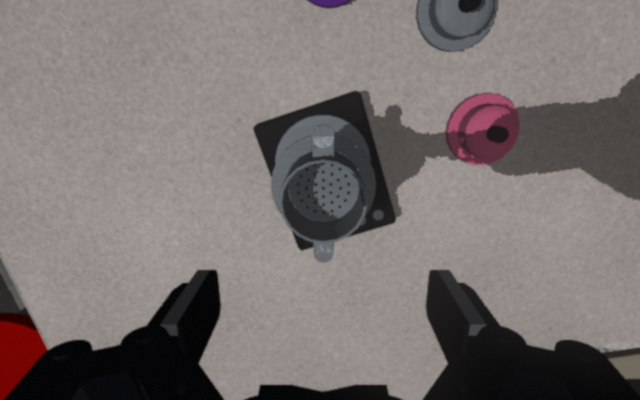

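```bash
python3 -c "
from h import *
i=ctrl.camera_info('wrist')
print('pot',plane(i,324,200,149),plane(i,282,198,149),plane(i,366,198,149),plane(i,324,241,149))"
python3 -m pendant '[0.0487,0.0764,0,0, 0.0487,0.0764,0,0, 0.0487,0.0764,0,0, 0.0487,0.0764,0,0, 0.0487,0.0764,0,0, 0.0487,0.0764,0,0, 0.0487,0.0764,0,0, 0.0487,0.0764,0,0, 0.0487,0.0764,0,0, 0.0487,0.0764,0,0]'
python3 -m pendant '[0.0487,0.0764,0,0, 0.0487,0.0764,0,0, 0.0487,0.0764,0,0, 0.0487,0.0764,0,0, 0.0487,0.0764,0,0, 0.0487,0.0764,0,0, 0.0487,0.0764,0,0, 0.0487,0.0764,0,0, 0.0487,0.0764,0,0, 0.0487,0.0764,0,0]'
python3 -m pendant '[0.0487,0.0764,0,0, 0.0487,0.0764,0,0, 0.0487,0.0764,0,0, 0.0487,0.0764,0,0, 0.0487,0.0764,0,0, 0.0487,0.0764,0,0, 0.0487,0.0764,0,0, 0.0487,0.0764,0,0, 0.0487,0.0764,0,0, 0.0487,0.0764,0,0]'
python3 -m pendant '[0,0,0,0,0,0,0,0,0,0,0,0,0,0,0,0,0,0,0,0,0,0,0,0,0,0,0,0,0,0,0,0,0,0,0,0,0,0,0,0]'
cat >> h.py <<'E'
def dark(name,z,guess,r=60,thr=45,rng=(60,3000)):
    i=ctrl.camera_info(name); im=ctrl.capture(name); g=proj(i,(*guess,z)); cv2.imwrite('pics/_%s%.2f.png'%(name,ctrl.state()["clock"]),im[:,:,::-1])
    n,l,st,c=cv2.connectedComponentsWithStats((im.max(2)<thr).astype(np.uint8))
    for k in range(1,n):
        if rng[0]<=st[k,4]<=rng[1] and np.hypot(*(c[k]-g))<r: print(name,'blob',st[k],c[k].round(1),'at z',z,plane(i,*c[k],z).round(1))
E
python3 -c "
from h import *
go((635,-166),250,-10.6)
dark('wrist',50,(635,-166));dark('side',50,(635,-166),15,60,(5,300));dark('top',50,(635,-166),15,60,(5,300))"
```

```text
pot [428.48541922 337.84920306 149.        ] [435.42042749 366.99779104 149.        ] [424.49318565 308.15470829 149.        ] [397.09533258 343.64355718 149.        ]
clock: 29.77
eef_pos: [494.1, 170.1, 249.0]
tcp_rot: [3.127, -0.289, -0.004]
contact_force: [0.3, 0.1, 0.4]
grip_width: 1.003
finger_force: 0.0
clock: 30.6
eef_pos: [561.8, 2.3, 248.8]
tcp_rot: [3.128, -0.289, -0.005]
contact_force: [0.4, -1.1, 0.2]
grip_width: 1.0
finger_force: 0.0
clock: 31.43
eef_pos: [629.6, -165.5, 248.4]
tcp_rot: [-3.128, 0.289, 0.005]
contact_force: [-0.1, -0.3, 0.0]
grip_width: 1.001
finger_force: 0.0
clock: 32.27
eef_pos: [630.3, -164.9, 250.6]
tcp_rot: [3.128, -0.289, 0.0]
contact_force: [0.0, 0.2, 0.1]
grip_width: 0.997
finger_force: 0.0
pos [ 630.3 -164.9  250.6] yaw -10.5 tilt 0.01 j [ 0.08  0.62  0.22  1.49 -0.15  1.05 -1.42] t 32.3 w 1.00 ff 0.0
shift units [0.0241 0.0014 0.0032] turn units 0.0006
wrist blob [317 155  15  20 221] [323.9 164.9] at z 50 [ 636.3 -166.7   50. ]
side blob [320 261   6  10  47] [322.6 265. ] at z 50 [ 634.2 -167.9   50. ]
```

```bash
python3 -m pendant '[0.0265,0.006,0,0, 0,0,0.1,0, 0,0,0.1,0, 0,0,0.1,0, 0,0,0.1,0, 0,0,0.1,0, 0,0,0.1,0, 0,0,0.08,0, 0,0,0.06,0, 0,0,0,0]'
python3 -m pendant '[0,0,0.06,0, 0,0,0.06,0, 0,0,0.06,0, 0,0,0.04,0, 0,0,0,0, 0,0,0,0,0,0,0,0,0,0,0,0,0,0,0,0,0,0,0,0]'
python3 -c "
from h import *
go((635.3,-167),57,-10.6)
dark('wrist',52,(635,-166),90)"
```

```text
clock: 33.25
eef_pos: [633.8, -166.7, 99.7]
tcp_rot: [-3.128, 0.289, 0.007]
contact_force: [0.4, -0.1, -0.5]
grip_width: 1.001
finger_force: 0.0
clock: 34.08
eef_pos: [635.7, -167.1, 59.1]
tcp_rot: [3.128, -0.289, 0.002]
contact_force: [-0.0, 0.5, -0.2]
grip_width: 1.004
finger_force: 0.0
pos [ 635.7 -167.1   59.1] yaw -10.6 tilt 0.06 j [ 0.12  0.85  0.17  1.63 -0.2   0.68 -1.37] t 34.1 w 1.00 ff 0.0
shift units [-0.0019 -0.0003  0.0105] turn units 0.0005
wrist blob [ 304  223   36   61 1345] [322.1 257.9] at z 52 [ 639.7 -167.4   52. ]
```

```bash
python3 -c "
from h import *
i=ctrl.camera_info('wrist')
print(plane(i,322,266,57),plane(i,322,284,57),plane(i,322,223,39))"
```

```text
[ 638.18485603 -167.07270693   57.        ] [ 629.09265269 -165.37751438   57.        ] [ 651.77504144 -169.55645133   39.        ]
```

```bash
python3 -m pendant '[0.006,0,0.006,0, 0,0,0.004,0, 0,0,0,0,0,0,0,0,0,0,0,0,0,0,0,0,0,0,0,0,0,0,0,0,0,0,0,0,0,0,0,0]' 
python3 -m pendant '[0,0,0,0,0,0,0,0,0,0,0,0,0,0,0,0,0,0,0,0,0,0,0,0,0,0,0,0,0,0,0,0,0,0,0,0,0,0,0,0]' 1 40
python3 -m pendant '[0,0,0,0,0,0,0,0,0,0,0,0,0,0,0,0,0,0,-0.05,0, 0,0,-0.1,0, 0,0,-0.1,0, 0,0,-0.1,0, 0,0,-0.1,0, 0,0,-0.1,0]'
python3 -m pendant '[0,0,-0.1,0, 0,0,-0.1,0, 0,0,-0.1,0, 0,0,-0.1,0, 0,0,-0.05,0, 0,0,0,0, 0,0,0,0, 0,0,0,0, 0,0,0,0, 0,0,0,0]'
python3 -c "
from h import *
go((427.7,338.8),245,-10.6)"
```

```text
clock: 34.97
eef_pos: [636.5, -167.2, 56.5]
tcp_rot: [-3.128, 0.289, -0.0]
contact_force: [-0.1, 0.5, 0.6]
grip_width: 1.002
finger_force: 0.0
clock: 35.8
eef_pos: [636.5, -167.3, 56.5]
tcp_rot: [-3.128, 0.289, -0.0]
contact_force: [0.8, 1.0, -0.3]
grip_width: -0.002
finger_force: 0.0
clock: 36.63
eef_pos: [636.5, -167.3, 168.4]
tcp_rot: [3.128, -0.289, 0.001]
contact_force: [0.2, 0.0, -0.5]
grip_width: -0.005
finger_force: 0.0
clock: 37.47
eef_pos: [635.8, -167.1, 255.2]
tcp_rot: [-3.128, 0.289, 0.004]
contact_force: [0.6, -0.1, 0.9]
grip_width: -0.002
finger_force: 0.0
pos [ 635.8 -167.1  255.2] yaw -10.6 tilt 0.14 j [ 0.09  0.63  0.22  1.46 -0.15  1.07 -1.42] t 37.5 w -0.00 ff 0.0
shift units [-1.4861 -2.2959  0.0544] turn units 0.0005
```

```bash
python3 -m pendant '[0,0,0,0,0,0,0,0,0,0,0,0,0,0,0,0,0,0,0,0,0,0,0,0,0,0,0,0,0,0,0,0,0,0,0,0,0,0,0,0]' -1
python3 -c "
from h import *
go()
dark('wrist',50,(635,-166),90);dark('side',50,(635,-166),25,60,(5,300))
import glob
f=sorted(glob.glob('pics/_wrist3*.png'));print(f)
a=cv2.imread('pics/_wrist34.08.png')[150:400,160:480] if 'pics/_wrist34.08.png' in f else cv2.imread(f[1])[150:400,160:480]
b=cv2.imread(f[-1])[20:270,160:480]
s=cv2.imread(sorted(glob.glob('pics/_side3*.png'))[-1])[215:315,250:400]
cv2.imwrite('pics/m13.png',np.vstack([np.hstack([a,b]),cv2.resize(s,(450,300))[:,:450] if 0 else np.hstack([cv2.resize(s,(450,300)),np.zeros((300,190,3),np.uint8)])]))"
```

```text
clock: 38.3
eef_pos: [636.5, -167.2, 256.5]
tcp_rot: [-3.128, 0.289, -0.0]
contact_force: [0.3, 0.2, -1.2]
grip_width: 1.001
finger_force: 0.0
pos [ 636.5 -167.2  256.5] yaw -10.6 tilt 0.00 j [ 0.09  0.62  0.22  1.46 -0.15  1.07 -1.42] t 38.3 w 1.00 ff 0.0
shift units [0. 0. 0.] 
wrist blob [316 160  14  20 213] [322.6 169.9] at z 50 [ 636.4 -166.8   50. ]
side blob [320 261   6  10  47] [322.6 265. ] at z 50 [ 634.2 -167.9   50. ]
['pics/_wrist32.32.png', 'pics/_wrist34.13.png', 'pics/_wrist38.35.png']
```

View pics/m13.png

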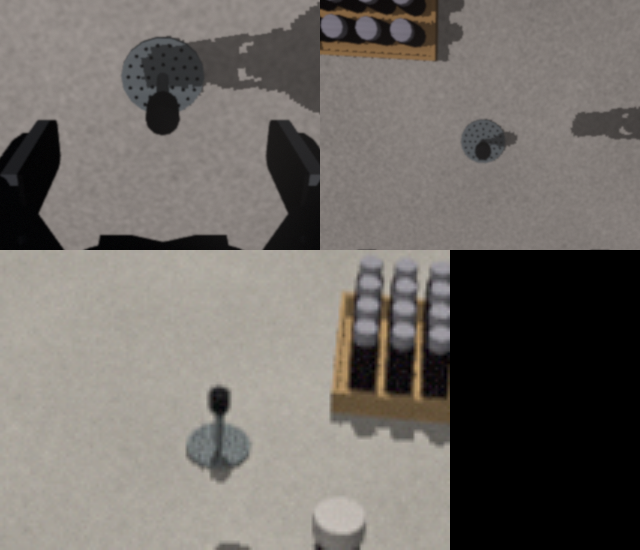

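```bash
python3 -m pendant '[0,0,0.1,0, 0,0,0.1,0, 0,0,0.1,0, 0,0,0.1,0, 0,0,0.1,0, 0,0,0.1,0, 0,0,0.1,0, 0,0,0.1,0, 0,0,0.1,0, 0,0,0.06,0]'
python3 -m pendant '[0.002,0,0.04,0, 0,0,0.03,0, 0,0,0.03,0, 0,0,0,0,0,0,0,0,0,0,0,0,0,0,0,0,0,0,0,0,0,0,0,0,0,0,0,0]'
python3 -c "
from h import *
print(ctrl.finger_overhang);go()"
python3 -m pendant '[0,0,0,0,0,0,0,0,0,0,0,0,0,0,0,0,0,0,0,0,0,0,0,0,0,0,0,0,0,0,0,0,0,0,0,0,0,0,0,0]' 1 40
python3 -m pendant '[0,0,0,0,0,0,0,0,0,0,0,0,0,0,0,0,0,0,0,0,0,0,0,0,0,0,0,0,0,0,0,0,0,0,0,0,0,0,0,0]'
```

```text
clock: 39.23
eef_pos: [635.4, -166.9, 62.3]
tcp_rot: [-3.128, 0.289, 0.004]
contact_force: [-0.7, 0.5, 0.6]
grip_width: 1.0
finger_force: 0.0
clock: 40.07
eef_pos: [637.0, -167.3, 44.8]
tcp_rot: [3.128, -0.289, 0.001]
contact_force: [0.9, -0.1, 0.1]
grip_width: 1.004
finger_force: 0.0
19.0
pos [ 637.  -167.3   44.8] yaw -10.6 tilt 0.03 j [ 0.12  0.87  0.16  1.63 -0.2   0.66 -1.37] t 40.1 w 1.00 ff 0.0
shift units [0. 0. 0.] 
clock: 40.9
eef_pos: [636.9, -167.2, 44.6]
tcp_rot: [-3.128, 0.289, -0.0]
contact_force: [-0.3, 1.3, 1.6]
grip_width: 0.162
finger_force: 39.0
clock: 41.73
eef_pos: [637.0, -167.2, 44.6]
tcp_rot: [-3.128, 0.289, -0.0]
contact_force: [-1.0, 0.4, 2.4]
grip_width: 0.161
finger_force: 39.1
```

```bash
python3 -m pendant '[0,0,-0.05,0, 0,0,-0.1,0, 0,0,-0.1,0, 0,0,-0.1,0, 0,0,-0.1,0, 0,0,-0.1,0, 0,0,-0.1,0, 0,0,-0.1,0, 0,0,-0.1,0, 0,0,-0.1,0]'
python3 -m pendant '[0,0,-0.05,0, 0,0,0,0,0,0,0,0,0,0,0,0,0,0,0,0,0,0,0,0,0,0,0,0,0,0,0,0,0,0,0,0,0,0,0,0]'
python3 -c "
from h import *
go((427.5,339),175,-10.6)
s=ctrl.state()['eef_pos']
dark('side',s[2]+3,s[:2],40,60,(5,300))"
```

```text
clock: 42.57
eef_pos: [636.3, -167.9, 235.9]
tcp_rot: [3.127, -0.29, -0.0]
contact_force: [0.8, 0.2, -1.2]
grip_width: 0.164
finger_force: 39.0
clock: 43.4
eef_pos: [636.8, -167.3, 244.4]
tcp_rot: [-3.128, 0.289, 0.0]
contact_force: [-0.6, 0.2, -0.9]
grip_width: 0.163
finger_force: 39.0
pos [ 636.8 -167.3  244.4] yaw -10.6 tilt 0.01 j [ 0.09  0.64  0.22  1.48 -0.15  1.05 -1.41] t 43.4 w 0.16 ff 39.0
shift units [-1.4926 -2.2971  0.3472] turn units 0.0005
side blob [296 163   5   7  26] [298.  165.7] at z 247.3854096366145 [589.2 -55.5 247.4]
side blob [302 172   5   6  15] [304.1 174.6] at z 247.3854096366145 [599.6 -94.5 247.4]
side blob [317 189   3   7  16] [318.3 191.8] at z 247.3854096366145 [ 623.  -164.8  247.4]
side blob [286 193   3   6   9] [287.1 195.4] at z 247.3854096366145 [ 558.5 -172.4  247.4]
side blob [326 198   3   4   8] [327.1 199.9] at z 247.3854096366145 [ 637.6 -195.8  247.4]
```

```bash
python3 -m pendant '[-0.0498,-0.0766,0,0, -0.0498,-0.0766,0,0, -0.0498,-0.0766,0,0, -0.0498,-0.0766,0,0, -0.0498,-0.0766,0,0, -0.0498,-0.0766,0,0, -0.0498,-0.0766,0,0, -0.0498,-0.0766,0,0, -0.0498,-0.0766,0,0, -0.0498,-0.0766,0,0]'
python3 -m pendant '[-0.0498,-0.0766,0,0, -0.0498,-0.0766,0,0, -0.0498,-0.0766,0,0, -0.0498,-0.0766,0,0, -0.0498,-0.0766,0,0, -0.0498,-0.0766,0,0, -0.0498,-0.0766,0,0, -0.0498,-0.0766,0,0, -0.0498,-0.0766,0,0, -0.0498,-0.0766,0,0]'
python3 -m pendant '[-0.0498,-0.0766,0,0, -0.0498,-0.0766,0,0, -0.0498,-0.0766,0,0, -0.0498,-0.0766,0,0, -0.0498,-0.0766,0,0, -0.0498,-0.0766,0,0, -0.0498,-0.0766,0,0, -0.0498,-0.0766,0,0, -0.0498,-0.0766,0,0, -0.0498,-0.0766,0,0]'
python3 -m pendant '[0,0,0.02,0, 0,0,0.04,0, 0,0,0.04,0, 0,0,0.04,0, 0,0,0.03,0, 0,0,0.02,0, 0,0,0,0, 0,0,0,0, 0,0,0,0, 0,0,0,0]'
python3 -c "
from h import *
go((427.5,339),154,-10.6)
cv2.imwrite('pics/w14.png',ctrl.capture('wrist')[:,:,::-1])"
```

```text
clock: 44.28
eef_pos: [566.7, 2.3, 244.7]
tcp_rot: [-3.128, 0.289, -0.001]
contact_force: [0.7, 0.3, -0.5]
grip_width: 0.16
finger_force: 39.1
clock: 45.12
eef_pos: [496.9, 171.2, 244.8]
tcp_rot: [-3.128, 0.289, -0.001]
contact_force: [2.0, 0.5, -0.9]
grip_width: 0.16
finger_force: 39.1
clock: 45.95
eef_pos: [427.0, 340.1, 244.8]
tcp_rot: [-3.128, 0.289, -0.001]
contact_force: [-0.3, -1.0, -1.3]
grip_width: 0.16
finger_force: 39.1
clock: 46.78
eef_pos: [427.6, 339.4, 206.9]
tcp_rot: [-3.128, 0.289, -0.001]
contact_force: [0.5, 0.3, -1.1]
grip_width: 0.161
finger_force: 39.1
pos [427.6 339.4 206.9] yaw -10.6 tilt 0.05 j [-0.85  0.51  0.19  1.84 -0.13  0.8  -2.35] t 46.8 w 0.16 ff 39.1
shift units [-0.0003  0.0021  0.2646] turn units 0.0004
```

View pics/w14.png

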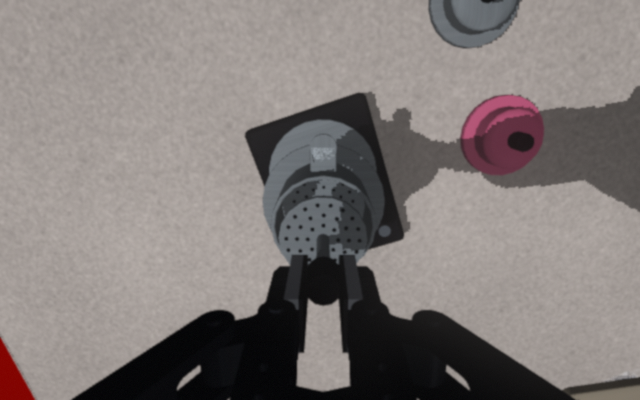

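```bash
python3 -c "
from h import *
i=ctrl.camera_info('wrist');s=ctrl.state();M=R.from_rotvec(s['tcp_rot']).as_matrix()
for u,v,z in [(322.5,240,166),(322.5,197,166),(277,240,166),(368,240,166),(322,283,218),(322,303,219)]: print((M.T@(plane(i,u,v,z)-s['eef_pos'])).round(1))"
```

```text
[-2.  -0.3 40.9]
[23.1 -0.3 40.9]
[ -2.1 -25.8  40.9]
[-2.  25.1 40.9]
[  1.6  -0.5 -11.1]
[ -7.4  -0.5 -12.1]
```

```bash
python3 -m pendant '[0.006,0.002,0.015,0, 0,0,0.015,0, 0,0,0.015,0, 0,0,0.015,0, 0,0,0.015,0, 0,0,0.015,0, 0,0,0.015,0, 0,0,0,0, 0,0,0,0, 0,0,0,0]'
python3 -m pendant '[0,0,0.02,0, 0,0,0.02,0, 0,0,0.02,0, 0,0,0.02,0, 0,0,0.02,0, 0,0,0.02,0, 0,0,0.01,0, 0,0,0,0, 0,0,0,0, 0,0,0,0]'
python3 -c "
from h import *
go((428.5,339),154,-10.6)"
```

```text
clock: 47.67
eef_pos: [428.5, 338.7, 185.6]
tcp_rot: [-3.128, 0.289, -0.0]
contact_force: [-0.1, 0.5, -0.8]
grip_width: 0.165
finger_force: 39.1
clock: 48.5
eef_pos: [428.5, 338.6, 159.6]
tcp_rot: [-3.128, 0.289, -0.0]
contact_force: [0.2, 0.2, -1.2]
grip_width: 0.159
finger_force: 39.1
pos [428.5 338.6 159.6] yaw -10.6 tilt 0.02 j [-0.83  0.58  0.17  1.88 -0.14  0.69 -2.33] t 48.5 w 0.16 ff 39.1
shift units [-0.0004 -0.0017  0.0282] turn units 0.0005
```

Inside the pot without contact; lower the last 5–6 mm slowly.

```bash
python3 -m pendant '[0,0,0.006,0, 0,0,0.006,0, 0,0,0.005,0, 0,0,0.005,0, 0,0,0.003,0, 0,0,0,0, 0,0,0,0, 0,0,0,0, 0,0,0,0, 0,0,0,0]'
python3 -m pendant '[0,0,0.003,0, 0,0,0.002,0, 0,0,0,0, 0,0,0,0, 0,0,0,0, 0,0,0,0, 0,0,0,0, 0,0,0,0, 0,0,0,0, 0,0,0,0]'
```

```text
clock: 49.33
eef_pos: [428.4, 338.6, 154.6]
tcp_rot: [-3.128, 0.289, -0.0]
contact_force: [-0.2, 0.3, -0.8]
grip_width: 0.156
finger_force: 39.1
clock: 50.17
eef_pos: [428.6, 338.9, 153.9]
tcp_rot: [-3.128, 0.289, -0.001]
contact_force: [-1.4, 0.6, 3.9]
grip_width: 0.159
finger_force: 39.7
```

```bash
python3 -m pendant '[0,0,0,0,0,0,0,0,0,0,0,0,0,0,0,0,0,0,0,0,0,0,0,0,0,0,-0.01,0,0,0,-0.02,0,0,0,-0.03,0,0,0,-0.04,0]' 0.44
python3 -m pendant '[0,0,-0.08,0, 0,0,-0.1,0, 0,0,-0.1,0, 0,0,-0.1,0, 0,0,-0.05,0, 0,0,0,0, 0,0,0,0,0,0,0,0,0,0,0,0,0,0,0,0]' -1
python3 -c "
from h import *
go((550.3,185.5),200,-10.6)
dark('wrist',160,(427.6,338.9),60);dark('wrist',40,(550.3,185.5),60)
dark('side',40,(550.3,183),20,60,(5,300));dark('side',159,(427.6,338.9),20,60,(5,300))"
```

```text
clock: 51.0
eef_pos: [428.2, 338.5, 173.9]
tcp_rot: [3.128, -0.289, -0.001]
contact_force: [-0.8, 1.1, 0.8]
grip_width: 0.28
finger_force: 0.0
clock: 51.83
eef_pos: [427.9, 338.2, 258.4]
tcp_rot: [3.127, -0.289, -0.002]
contact_force: [-1.3, -0.0, 0.0]
grip_width: 1.004
finger_force: 0.0
pos [427.9 338.2 258.4] yaw -10.6 tilt 0.13 j [-0.86  0.45  0.2   1.78 -0.11  0.93 -2.37] t 51.8 w 1.00 ff 0.0
shift units [0.742  0.638  0.2922] turn units 0.0005
wrist blob [322 152  36  24 177] [342.  160.8] at z 160 [456.  319.7 160. ]
wrist blob [308 185  25  34 522] [321.  203.4] at z 160 [428.5 339.4 160. ]
wrist blob [284 189  53  47 865] [308.1 221. ] at z 160 [417.1 351.  160. ]
wrist blob [294 232  17  15 122] [301.7 240.1] at z 160 [403.3 358.5 160. ]
wrist blob [454   0  23  15 274] [464.5   6.1] at z 40 [549.6 186.1  40. ]
side blob [277 184   5   7  31] [279.1 186.8] at z 40 [550.1 185.4  40. ]
side blob [287 193   2   4   5] [287.4 194.6] at z 40 [571.2 143.6  40. ]
side blob [230 124   6   7  34] [232.9 127. ] at z 159 [426.2 334.2 159. ]
side blob [224 127   5   6  16] [226.2 129.4] at z 159 [407.6 320.2 159. ]
side blob [240 132   5  14  31] [242.5 138.5] at z 159 [455.  259.3 159. ]
side blob [238 134   3   3   5] [239.2 135.2] at z 159 [445.5 280.  159. ]
```

```bash
python3 -m pendant '[0.0742,0.0638,0,0, 0.0742,0.0638,0,0, 0.0742,0.0638,0,0, 0.0742,0.0638,0,0, 0.0742,0.0638,0,0, 0.0742,0.0638,0,0, 0.0742,0.0638,0,0, 0.0742,0.0638,0,0, 0.0742,0.0638,0,0, 0.0742,0.0638,0,0]'
python3 -m pendant '[0,0,0.05,0, 0,0,0.1,0, 0,0,0.1,0, 0,0,0.1,0, 0,0,0.1,0, 0,0,0.1,0, 0,0,0.05,0, 0,0,0,0,0,0,0,0,0,0,0,0]'
python3 -c "
from h import *
go((550,185.6),36,-10.6)
dark('wrist',42,(550.3,185.5),60);dark('side',42,(550.3,183),12,60,(5,300))"
```

```text
clock: 52.87
eef_pos: [551.4, 185.1, 259.3]
tcp_rot: [3.128, -0.289, -0.0]
contact_force: [0.1, -0.4, 0.2]
grip_width: 1.001
finger_force: 0.0
clock: 53.7
eef_pos: [551.6, 186.4, 140.5]
tcp_rot: [-3.128, 0.289, -0.003]
contact_force: [-0.1, 0.2, -0.5]
grip_width: 0.999
finger_force: 0.0
pos [551.6 186.4 140.5] yaw -10.5 tilt 0.10 j [-0.49  0.65  0.18  1.8  -0.17  0.7  -1.97] t 53.7 w 1.00 ff 0.0
shift units [-0.0081  0.0057  0.5224] turn units 0.0006
wrist blob [315 192  21  24 411] [324.8 203.2] at z 42 [552.2 185.1  42. ]
side blob [277 184   5   7  30] [279.1 186.9] at z 42 [549.8 181.8  42. ]
side blob [286 193   3   5   8] [287.4 195. ] at z 42 [570.9 138.6  42. ]
```

```bash
python3 -m pendant '[0,0.005,0.06,0, 0,0,0.06,0, 0,0,0.06,0, 0,0,0.06,0, 0,0,0.06,0, 0,0,0.06,0, 0,0,0.05,0, 0,0,0,0,0,0,0,0,0,0,0,0]'
python3 -m pendant '[0,0,0.04,0, 0,0,0.03,0, 0,0,0.02,0, 0,0,0.015,0, 0,0,0.004,0, 0,0,0,0,0,0,0,0,0,0,0,0,0,0,0,0,0,0,0,0]'
python3 -c "
from h import *
go((551,185.6),36,-10.6)
dark('wrist',42,(550.3,185.5),60)"
```

```text
clock: 54.63
eef_pos: [551.1, 185.0, 57.7]
tcp_rot: [-3.128, 0.289, -0.001]
contact_force: [0.3, 0.2, -0.6]
grip_width: 1.0
finger_force: 0.0
clock: 55.47
eef_pos: [550.9, 185.1, 36.0]
tcp_rot: [-3.128, 0.289, -0.001]
contact_force: [0.1, 0.3, -0.5]
grip_width: 1.002
finger_force: 0.0
pos [550.9 185.1  36. ] yaw -10.6 tilt 0.03 j [-0.45  0.81  0.13  1.86 -0.2   0.49 -1.94] t 55.5 w 1.00 ff 0.0
shift units [-0.0001 -0.0027 -0.0002] turn units 0.0005
wrist blob [ 304  253   37   48 1416] [321.9 276.6] at z 42 [552.7 185.2  42. ]
```

```bash
python3 -c "
from h import *
i=ctrl.camera_info('wrist');s=ctrl.state();M=R.from_rotvec(s['tcp_rot']).as_matrix()
print((M.T@(plane(i,322,301,48)-s['eef_pos'])).round(1)+[8,0,0],(M.T@(plane(i,322,276.6,43)-s['eef_pos'])).round(1))"
python3 -m pendant '[0,0,0,0,0,0,0,0,0,0,0,0,0,0,0,0,0,0,0,0,0,0,0,0,0,0,0,0,0,0,0,0,0,0,0,0,0,0,0,0]' 1 40
python3 -m pendant '[0,0,0,0,0,0,0,0,0,0,0,0,0,0,0,0,0,0,0,0,0,0,0,0,0,0,0,0,0,0,0,0,0,0,0,0,0,0,0,0]'
```

```text
[  1.6  -0.5 -12.1] [ 2.4 -0.5 -7.1]
clock: 56.35
eef_pos: [550.8, 185.0, 35.9]
tcp_rot: [-3.128, 0.289, -0.0]
contact_force: [-0.4, -0.1, 2.4]
grip_width: 0.16
finger_force: 39.0
clock: 57.18
eef_pos: [550.8, 185.0, 35.9]
tcp_rot: [-3.128, 0.289, -0.0]
contact_force: [-0.5, -0.2, 4.5]
grip_width: 0.159
finger_force: 39.2
```

```bash
python3 -m pendant '[0,0,-0.05,0, 0,0,-0.1,0, 0,0,-0.1,0, 0,0,-0.1,0, 0,0,-0.1,0, 0,0,-0.1,0, 0,0,-0.1,0, 0,0,-0.1,0, 0,0,-0.1,0, 0,0,-0.1,0]'
python3 -m pendant '[0,0,-0.08,0, 0,0,-0.05,0,0,0,0,0,0,0,0,0,0,0,0,0,0,0,0,0,0,0,0,0,0,0,0,0,0,0,0,0,0,0,0,0]'
python3 -c "
from h import *
go((425.9,339.3),179,-10.6)"
```

```text
clock: 58.02
eef_pos: [550.3, 184.9, 226.8]
tcp_rot: [3.128, -0.289, -0.001]
contact_force: [0.5, 0.4, -0.4]
grip_width: 0.161
finger_force: 39.0
clock: 58.85
eef_pos: [550.6, 185.0, 251.4]
tcp_rot: [3.128, -0.289, -0.001]
contact_force: [0.7, -0.0, -0.7]
grip_width: 0.161
finger_force: 39.0
pos [550.6 185.  251.4] yaw -10.6 tilt 0.03 j [-0.51  0.51  0.22  1.69 -0.13  0.95 -2.  ] t 58.9 w 0.16 ff 39.0
shift units [-0.7544 -0.6445  0.3623] turn units 0.0005
```

```bash
python3 -m pendant '[-0.0377,-0.0322,0,0, -0.0377,-0.0322,0,0, -0.0377,-0.0322,0,0, -0.0377,-0.0322,0,0, -0.0377,-0.0322,0,0, -0.0377,-0.0322,0,0, -0.0377,-0.0322,0,0, -0.0377,-0.0322,0,0, -0.0377,-0.0322,0,0, -0.0377,-0.0322,0,0]'
python3 -m pendant '[-0.0377,-0.0322,0,0, -0.0377,-0.0322,0,0, -0.0377,-0.0322,0,0, -0.0377,-0.0322,0,0, -0.0377,-0.0322,0,0, -0.0377,-0.0322,0,0, -0.0377,-0.0322,0,0, -0.0377,-0.0322,0,0, -0.0377,-0.0322,0,0, -0.0377,-0.0322,0,0]'
python3 -m pendant '[0,0,0.02,0, 0,0,0.04,0, 0,0,0.05,0, 0,0,0.05,0, 0,0,0.05,0, 0,0,0.05,0, 0,0,0.03,0, 0,0,0,0, 0,0,0,0, 0,0,0,0]'
python3 -c "
from h import *
go((425.9,339.3),179,-10.6)"
```

```text
clock: 59.68
eef_pos: [487.7, 262.9, 251.8]
tcp_rot: [-3.128, 0.289, -0.0]
contact_force: [-0.1, -0.4, -1.7]
grip_width: 0.165
finger_force: 39.0
clock: 60.52
eef_pos: [425.4, 340.0, 251.7]
tcp_rot: [-3.128, 0.289, -0.0]
contact_force: [0.2, 0.3, -0.9]
grip_width: 0.158
finger_force: 39.0
clock: 61.35
eef_pos: [426.5, 339.4, 194.0]
tcp_rot: [-3.128, 0.289, -0.001]
contact_force: [0.1, 0.7, -0.7]
grip_width: 0.159
finger_force: 39.0
pos [426.5 339.4 194. ] yaw -10.6 tilt 0.04 j [-0.85  0.53  0.19  1.86 -0.14  0.77 -2.34] t 61.4 w 0.16 ff 39.0
shift units [-0.0027  0.0009  0.0749] turn units 0.0004
```

```bash
python3 -m pendant '[-0.001,0.001,0.01,0, 0,0,0.01,0, 0,0,0.01,0, 0,0,0.005,0, 0,0,0.005,0, 0,0,0,0, 0,0,0,0, 0,0,0,0, 0,0,0,0, 0,0,0,0]'
python3 -m pendant '[0,0,0.005,0, 0,0,0.005,0, 0,0,0.005,0, 0,0,0.005,0, 0,0,0,0, 0,0,0,0, 0,0,0,0, 0,0,0,0, 0,0,0,0, 0,0,0,0]'
python3 -c "
from h import *
go((426.2,339.3),179,-10.6)"
```

```text
clock: 62.18
eef_pos: [425.9, 339.1, 185.8]
tcp_rot: [-3.128, 0.289, -0.0]
contact_force: [-0.1, 0.1, -1.3]
grip_width: 0.157
finger_force: 39.0
clock: 63.02
eef_pos: [425.9, 339.1, 181.8]
tcp_rot: [-3.128, 0.289, -0.0]
contact_force: [0.1, 0.5, -1.0]
grip_width: 0.16
finger_force: 39.0
pos [425.9 339.1 181.8] yaw -10.6 tilt 0.01 j [-0.85  0.54  0.18  1.87 -0.14  0.74 -2.34] t 63.0 w 0.16 ff 39.0
shift units [ 0.0014 -0.0014  0.0138] turn units 0.0005
```

```bash
python3 -m pendant '[0,0,0.005,0, 0,0,0.004,0, 0,0,0.004,0, 0,0,0.002,0, 0,0,0,0, 0,0,0,0, 0,0,0,0, 0,0,0,0, 0,0,0,0, 0,0,0,0]'
```

```text
clock: 63.85
eef_pos: [425.9, 339.1, 178.9]
tcp_rot: [-3.128, 0.289, -0.0]
contact_force: [-0.7, -0.7, 2.8]
grip_width: 0.158
finger_force: 39.3
```

Seated at exactly the expected height with light contact; release and retreat.

```bash
python3 -m pendant '[0,0,0,0,0,0,0,0,0,0,0,0,0,0,0,0,0,0,0,0,0,0,0,0,0,0,0,0,0,0,0,0,0,0,0,0,0,0,0,0]' 0.3
python3 -m pendant '[0,0,-0.02,0, 0,0,-0.04,0, 0,0,-0.08,0, 0,0,-0.1,0, 0,0,-0.1,0, 0,0,-0.1,0, 0,0,-0.05,0, 0,0,0,0, 0,0,0,0, 0,0,0,0]'
python3 -c "
from h import *
go()
dark('wrist',183,(427.5,339),40);dark('side',183,(427.5,339),15,60,(5,300))
i=ctrl.camera_info('side');print(proj(i,(427.3,339,183)))
t=ctrl.camera_info('top');im=ctrl.capture('top').astype(int);b=cv2.imread('pics/top0.png')[:,:,::-1].astype(int)
d=abs(im-b).max(2)
for n,(u,v,r) in dict(vials=(343,152,25),bottle=(456,184,22),jug=(180,180,28)).items(): print(n,(d[v-r:v+r,u-r:u+r]>40).sum())"
```

```text
clock: 64.68
eef_pos: [425.8, 339.1, 178.7]
tcp_rot: [-3.128, 0.289, -0.0]
contact_force: [-0.3, 0.2, 0.4]
grip_width: 0.352
finger_force: 0.0
clock: 65.52
eef_pos: [425.2, 338.7, 275.8]
tcp_rot: [3.127, -0.289, -0.002]
contact_force: [0.5, 0.1, -0.5]
grip_width: 0.353
finger_force: 0.0
pos [425.2 338.7 275.8] yaw -10.5 tilt 0.10 j [-0.87  0.43  0.21  1.76 -0.11  0.97 -2.37] t 65.5 w 0.35 ff 0.0
shift units [0. 0. 0.] 
wrist blob [312 192  22  26 458] [322.3 204.6] at z 183 [426.6 338.8 183. ]
side blob [230 115   5   8  34] [232.  118.3] at z 183 [425.6 341.5 183. ]
side blob [237 125   5   6  14] [239.3 127.4] at z 183 [447.7 280.2 183. ]
(np.float64(232.61070765673838), np.float64(118.66625843294085))
vials 0
bottle 0
jug 0
```

```bash
python3 -c "
from workcell import ctrl
print(ctrl.close_job())"
```

```text
the job is handed in; nothing more can be done
None
```

The drip filter is built on the scale — cup, strainer pot, presser and lid each seated, released and measured in place, after one missed first grasp of the presser that moved nothing. The vials, bottle and jug show no change in the top camera, and I handed the job in at about 66 s (it returned no verdict).

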